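Clear and close the heavy-lidded pastry case

TASK

The slices are dusted and the sugar shaker was left standing in the open pastry case: take it out and stand it upright on the counter beside the case. Then bring the heavy glass lid down by its front bar, bearing its weight so that it does not drop, and let go of the bar. Last, push the lid's front edge down through its catch until it is fully home and keep a steady push of about 15 N on it for two seconds so that the rubber seal beds in, without forcing it; leave the slices and the things round the case where they are.

Things in the scene. Friction and masses are not known exactly. Their poses are not given: they have to be found in the camera images.
- case: Pastry case fixed to the counter: oak base 196 x 316 mm, clear glass walls 8 mm thick, steel frame, rim 82 mm above the counter, inside 164 (x) by 284 mm (y), inner floor 19.5 mm above the counter, open at the top. Origin: underside centre. x points from its front (bar handle, catch; towards the robot within about 0.25 rad) to its hinged back, y to its left, z up.
- lid (a joint): Angle of the heavy lid (about 0.95 kg, varies; steel frame and glass, 176 x 304 x 10 mm, hinged at the back rim): 0 = level; home is between -0.018 and 0.012, as the seal's wear has it; it grows as it opens, 1.57 = upright. Stiff hinges hold it wherever it is left above about 1.2 rad; lower down its weight wins, it falls and must be borne, with some 3 to 6 N at the bar.
- hinge (a point): Middle of the hinge axis, 90 mm above the counter and 90 mm behind the middle of the case; the axis lies along the case's y.
- handle (a point): Middle of the lid's bar handle, on the bar's axis: dark round steel bar, 12 mm diameter, parallel to the hinge axis and 230 mm from it, free length 130 mm between its arms. The gap between bar and lid frame is 38 mm, so a finger fits through from above at every lid angle. The bar can turn between finger pads as the lid comes down.
- lid_front (a point): Middle of the front steel bar (13 mm wide) of the lid frame, on its upper face, 179.5 mm from the hinge axis: the place to push, with shut fingers. 96 mm above the counter when the lid is level. Home, the lid beds on rubber strips on the front rim, worn differently in each case: 3 mm below to 2 mm above level, not known beforehand, and yielding under 1 mm; read the force.
- catch (a point): Spring roller catch in the middle of the case's front, fixed to the case. The lid comes to rest ajar on it at about 0.05 rad, when the bead on the lid's tongue meets the roller. Slowly pushing the front edge down with about 15 N (varies), some 9 mm in all, makes the bead snap under the roller, which then holds the lid home.
- shaker: Sugar shaker, 44 mm diameter, 90 mm high, glass with a light rounded top; origin at the centre of its underside, z up. At the start it stands on the inner floor of the case, between the two slices and towards the front, where it would stop the lid.
- brownie: Dark brownie square, 112 x 76 x 38 mm, loose on the case's inner floor at its left (+y); origin at its underside centre. Stays there.
- flapjack: Golden flapjack square, 112 x 76 x 38 mm, loose on the case's inner floor at its right (-y); origin at its underside centre. Stays there.
- price_card: Small price card in a wooden foot, 28 x 90 x 63 mm, on the counter to the front left of the case; origin underside centre. Leave alone.
- tip_tin: Red tin box, 91 x 124 x 65 mm, on the counter to the left of the case; origin underside centre. Leave alone.
- bell: Brass desk bell, 84 mm diameter, 61 mm high, on the counter to the right rear of the case; origin underside centre. Leave alone. The counter to the right of the front half of the case is free.

How it is judged:
By the outcome, as a careful person would: the job done as asked, in the order asked, and still so for the second after the job is handed in, with the robot touching nothing.
It also fails if it takes over 72 s, if anything falls off the work surface, if the arm or the gripper's body presses on something with over 40 N, if the wrist force passes 120 N, or if a joint passes its speed limit or range.

ROBOT

A 6-joint arm with a two-finger parallel gripper is mounted at the origin on the work surface; the furniture and walls round the work are solid. World frame = base frame: x ahead of the robot, y to its left, z up, the work surface at z = 0. Lengths are in m, angles in degrees, forces in N, time in s.
With the tool pointing down it reaches from about 0.25 to 0.725 m from the base axis. Payload 9.7 kg.
Tool frame: the origin (TCP) lies midway between the tips of the shut fingers; the grasp point (between the pads) lies 19 mm behind it; z points along the fingers, y is the line along which they close (so a half turn about z gives the same grasp; the last joint's range is limited). The gripper opens to 85 mm and grips with 20 to 120 N. Pads are 22 mm wide; open, the fingers measure 114 mm over their backs; the gripper's body (76 mm by 85 mm) begins 54 mm behind the grasp point. The pads swing forward as they close: fully open they stand 13 mm farther back than shut.
Start: joints at [69.041, 4.979, 10.078, 95.1, 0, 90], TCP at [0.197, 0.514, 0.231] pointing down, gripper open.
Joint ranges: [-179.16, 179.16], [-48.56, 103.87], [-65.8, 70.77], [-126.05, 130.52], [-82.76, 87.17], [-180, 180]. Speed limits (degrees/s): [127.2, 127.2, 147.25, 180, 180, 180].

INTERFACE

Orientations are given as [roll, pitch, yaw] about the fixed x, y, z axes, in that order (R = Rz(yaw) Ry(pitch) Rx(roll)).
In Python, from workcell import * gives the robot as it stands.
- The arm moves only by the tool servo_tool, never from a script. Its argument "moves" is a list of rows, each a list of 4 numbers: the shift along the world's x, y, z in cm, then the turn about the world's z in rad. A call has 1 to 20 rows; each row is the pose to reach, as a shift and turn from the pose commanded when the call began; what a row does not reach only later rows make up. A row lasts 1/12 s, in which the tool goes at most 41.7 mm and 7.16 degrees, less where a joint would pass 70% of its speed; a pose out of reach is approached as far as the arm can. A call with a gripper value outside its range is refused whole. "claw" is the closure, from 0 (fully open) to 1 (shut), set as the call begins (left out, the last holds). The fingers move at their own pace and stop on an object; "force" is the grip in N (left out, the last holds). Time passes only in rows, so rows that repeat a pose let the fingers close. It gives the time, the measured TCP pose, the force, the opening and the grip force at its end, in the units of the state.
- get_obs(): the state, without advancing time (a new reading comes with each control period).
- camera(name): name is "scene" or "top" or "wrist"; returns the picture (420x560x3 uint8, red, green, blue); there is no depth.
- get_calibration(name): a dict with "fx", "fy", "cx", "cy" (pixels), "rvec" (rotation vector, rad) and "tvec" (3), from world to camera coordinates, as OpenCV has them; the wrist camera has in their place "tool_from_camera" (4x4, takes a point from camera to tool coordinates, whose origin is the TCP and whose axes are the flange's). Camera axes: x right, y down, z forward; pixel columns grow to the right and rows downward; lengths in m; the calibration is good to about 2 mm. A picture is of the moment at which its call begins: read the wrist's pose just before it. get_calibration takes no time and is no camera call.
- job_done(): hands the job in; it is judged then, once.
The state is a dict: "time": time; "q": joint angles; "qd": joint speeds; "joint_efforts": joint torques, N m; "ee_pos": TCP position; "tcp_rot": TCP orientation; "wrist_force": force on the tool from outside, world axes, zero at the start; "torque": the same for the moment, N m; "opening": finger opening in m; "grasp_force": force on a finger pad.
Only numpy, scipy, OpenCV 4.12 (cv2) and the standard library are available. Lean on these libraries where they do the work, as an engineer would, in place of code of your own. Each camera call takes 0.05 s, during which the arm holds its last target. There are 200 camera calls.

## Working session

There is one attempt and no reset: what is moved stays moved. The work goes in short steps, Python scripts to look and compute and a tool call to move; the robot and the scene stay as the last step left them, time stands still between calls to the robot, and variables do not carry over. Pictures are saved under pics/ and viewed, at most 10 in all, crops included, and the job is handed in when it is done.

Besides the shell and the picture viewer there is one more tool, called after "Emit:" by a JSON object that holds its "method" and its "body". servo_tool: Moves the arm, as the interface text tells. Its arguments: {"type":"object","properties":{"moves":{"type":"array","items":{"type":"array","items":{"type":"number"}}},"claw":{"type":"number"},"force":{"type":"number"}},"required":["moves"]}

```bash
mkdir -p pics
python3 - <<'E'
from workcell import *
import cv2,numpy as np
for n in ("scene","top"):
    im=camera(n); cv2.imwrite(f"pics/{n}0.png",im[:,:,::-1]); c=get_calibration(n); print(n,c)
print(get_calibration("wrist"))
o=get_obs(); print(o)
E
```

```text
scene {'fx': 379.7032951957686, 'fy': 379.7032951957686, 'cx': 286.76591085553105, 'cy': 206.95881504841378, 'rvec': array([ 2.1223177 , -0.4422826 ,  0.24865841]), 'tvec': array([-0.48277943,  0.1878319 ,  0.783969  ])}
top {'fx': 506.7886709663212, 'fy': 506.7886709663212, 'cx': 281.0431223524651, 'cy': 197.73644339039885, 'rvec': array([ 2.16650491, -2.14885481,  0.26819443]), 'tvec': array([0.02205547, 0.55259283, 1.41367601])}
{'fx': 369.02430326474433, 'fy': 369.02430326474433, 'cx': 279.6599438789243, 'cy': 214.8027546384844, 'tool_from_camera': array([[-1.17880855e-03, -9.54408027e-01, -2.98502811e-01,
         7.73974668e-02],
       [ 9.99999105e-01, -1.31400727e-03,  2.52230771e-04,
        -2.83549477e-04],
       [-6.32965936e-04, -2.98502247e-01,  9.54408722e-01,
        -1.42425029e-01],
       [ 0.00000000e+00,  0.00000000e+00,  0.00000000e+00,
         1.00000000e+00]])}
{'time': 0.1, 'q': array([6.90401309e+01, 5.00995965e+00, 1.00388816e+01, 9.50994090e+01,
       5.73241640e-04, 9.00006993e+01]), 'qd': array([ 0.07538793, -0.08413753,  0.13348178, -0.16026744, -0.07059979,
       -0.09220674]), 'joint_efforts': array([ 4.71939729e-04, -5.21561193e+01,  4.65654194e+01,  1.59636576e-02,
        3.90667765e-05,  8.93286170e-06]), 'ee_pos': array([0.19666747, 0.51341878, 0.23063366]), 'tcp_rot': array([-1.79929513e+02, -5.72380955e-04,  1.59039431e+02]), 'wrist_force': array([-0.62328376, -0.16701218, -0.56454819]), 'torque': array([ 0.03988997, -0.00970606, -0.02191396]), 'grasp_force': 0.0, 'opening': 0.08562518397915748}
```

View pics/scene0.png

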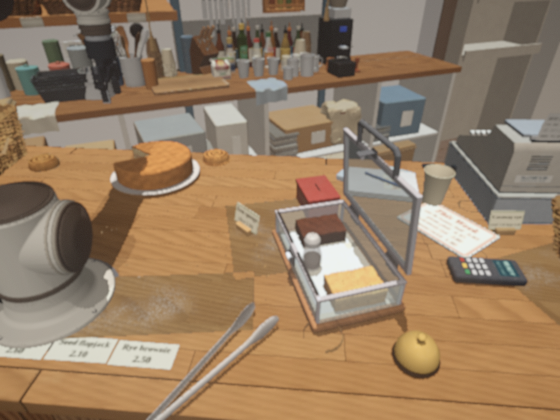

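View pics/top0.png

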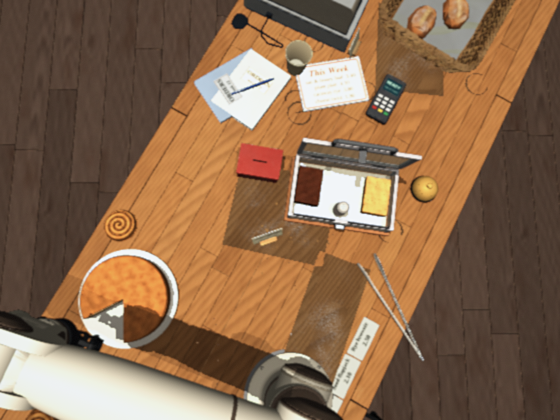

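The scene view shows the case at about (340,260), with its lid standing open, the shaker at (313,250) and the handle bar near (378,140). The top view shows the case at (343,195), the shaker at (341,209), the bell at (425,188) and the catch near (339,226). I'll enlarge both next.

Run:
```python
import cv2
a=cv2.imread("pics/top0.png")[130:245,275:450]; cv2.imwrite("pics/topc.png",cv2.resize(a,None,fx=4.5,fy=4.5,interpolation=cv2.INTER_CUBIC))
a=cv2.imread("pics/scene0.png")[110:330,230:440]; cv2.imwrite("pics/scenec.png",cv2.resize(a,None,fx=2.7,fy=2.7,interpolation=cv2.INTER_CUBIC))
```

```text
(no output)
```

View pics/topc.png

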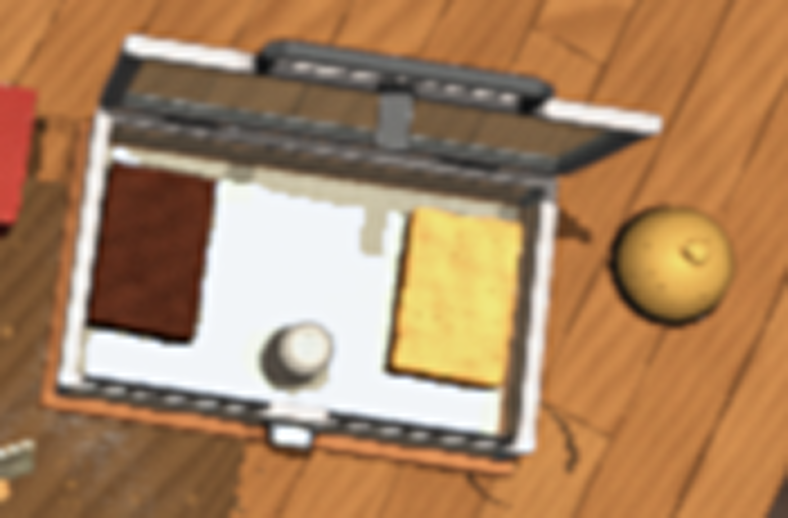

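View pics/scenec.png

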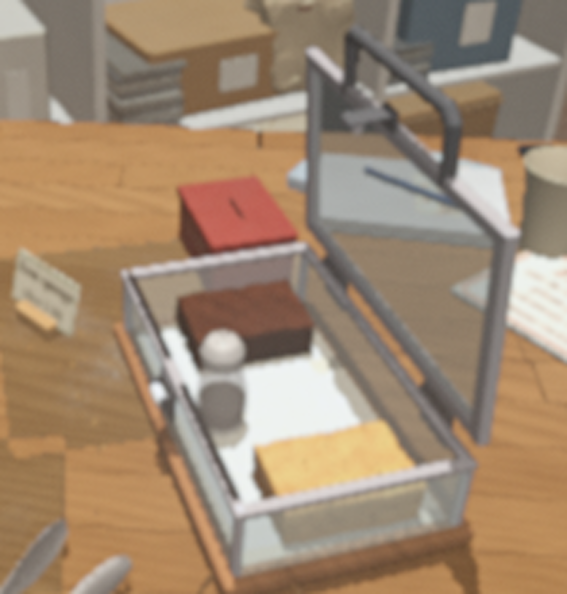

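Top crop: the rim's front corners are at (64,385) and (528,448), the shaker's top at (305,345), and the bar runs from (265,55) to (548,92). Scene crop: the rim corners are at (124,272), (237,508), (470,465) and (302,248), the shaker's top at (222,345), and the bar runs from (352,38) to (455,125).

```bash
cat > h.py <<'E'
from workcell import *
import numpy as np, cv2
from scipy.spatial.transform import Rotation as Ro
def ray(name,px):
    c=get_calibration(name); R=cv2.Rodrigues(c["rvec"])[0]
    d=R.T@np.array([(px[0]-c["cx"])/c["fx"],(px[1]-c["cy"])/c["fy"],1]); return -R.T@c["tvec"],d/np.linalg.norm(d)
def wray(px,o):
    c=get_calibration("wrist");T=c["tool_from_camera"];R=Ro.from_euler("xyz",o["tcp_rot"],degrees=True).as_matrix()
    d=R@T[:3,:3]@np.array([(px[0]-c["cx"])/c["fx"],(px[1]-c["cy"])/c["fy"],1]); return o["ee_pos"]+R@T[:3,3],d/np.linalg.norm(d)
def onz(r,z): return r[0]+r[1]*(z-r[0][2])/r[1][2]
def tri(a,b):
    A=sum(np.eye(3)-np.outer(d,d) for _,d in(a,b)); B=sum((np.eye(3)-np.outer(d,d))@p for p,d in(a,b))
    x=np.linalg.solve(A,B); return x,[np.linalg.norm(np.cross(x-p,d)) for p,d in(a,b)]
E
python3 - <<'E'
from h import *
np.set_printoptions(precision=4,suppress=True)
t=lambda x,y: ray("top",(x/4.5+274.6,y/4.5+129.6))
s=lambda x,y: ray("scene",(x/2.7+229.7,y/2.7+109.7))
P={}
for n,a,b in [("FL",(64,385),(124,272)),("FR",(528,448),(237,508)),("BR",(553,187),(470,465)),("shtop",(305,345),(222,345)),("h1",(265,55),(352,38)),("h2",(548,92),(455,125)),("lidL",(127,40),(312,52)),("lidR",(660,125),(512,236))]:
    x,e=tri(t(*a),s(*b)); print(n,x,e[0]); print("   top@.082",onz(t(*a),.082)[:2],"scene@.082",onz(s(*b),.082)[:2])
print("BL",onz(s(302,248),.082)); print("sh top view z=.105",onz(t(305,345),.105),"scene",onz(s(222,345),.105))
for n,b in [("brownL",(92,325)),("brownR",(190,340)),("brownTR",(215,180)),("flapL",(390,370)),("flapR",(498,385)),("flapTL",(412,207)),("flapTR",(522,220))]: print(n,onz(t(*b),.0575)[:2])
print("bell",onz(t(675,265),.03)[:2],"tinR",onz(t(35,88),.065)[:2],"cardtop",onz(ray("top",(284,231)),.06)[:2])
for x,y in [(352,38),(455,125)]: pass
E
```

```text
FL [0.4987 0.0064 0.0813] 0.001617125026674424
   top@.082 [0.497  0.0069] scene@.082 [0.5    0.0053]
FR [ 0.4605 -0.2852  0.0853] 0.0004029901030310279
   top@.082 [ 0.4605 -0.286 ] scene@.082 [ 0.4625 -0.2825]
BR [ 0.631  -0.31    0.0801] 0.0012057835202420979
   top@.082 [ 0.6294 -0.3087] scene@.082 [ 0.6307 -0.3117]
shtop [ 0.5216 -0.1422  0.0995] 0.00022303901357033172
   top@.082 [ 0.5243 -0.1455] scene@.082 [ 0.5327 -0.1227]
h1 [ 0.6471 -0.0842  0.3098] 0.0025769341189307046
   top@.082 [ 0.7133 -0.1232] scene@.082 [0.9987 0.406 ]
h2 [ 0.627  -0.2372  0.3112] 3.833804198405411e-05
   top@.082 [ 0.6926 -0.3079] scene@.082 [0.96   0.1332]
lidL [ 0.6632 -0.0124  0.2703] 0.0002926945133536688
   top@.082 [ 0.7213 -0.0339] scene@.082 [0.9227 0.384 ]
lidR [ 0.6196 -0.3116  0.2737] 0.000402364642868392
   top@.082 [ 0.672  -0.3811] scene@.082 [ 0.8603 -0.0824]
BL [ 0.6665 -0.0227  0.082 ]
sh top view z=.105 [ 0.5205 -0.141   0.105 ] scene [ 0.5184 -0.1484  0.105 ]
brownL [ 0.5395 -0.0131]
brownR [ 0.5306 -0.076 ]
brownTR [ 0.6359 -0.0934]
flapL [ 0.5129 -0.205 ]
flapR [ 0.504  -0.2751]
flapTL [ 0.6203 -0.2223]
flapTR [ 0.6129 -0.2948]
bell [ 0.5902 -0.4054] tinR [0.6929 0.0241] cardtop [0.4548 0.0188]
```

Emit:
{"method": "servo_tool", "body": {"moves": [[5, -10, 0, -0.4], [30.3, -65.3, 0, -2.915], [30.3, -65.3, 0, -2.915], [30.3, -65.3, 0, -2.915], [30.3, -65.3, 0, -2.915], [30.3, -65.3, 0, -2.915], [30.3, -65.3, 0, -2.915], [30.3, -65.3, 0, -2.915], [30.3, -65.3, 0, -2.915], [30.3, -65.3, 0, -2.915], [30.3, -65.3, 0, -2.915], [30.3, -65.3, 0, -2.915], [30.3, -65.3, 0, -2.915], [30.3, -65.3, 0, -2.915], [30.3, -65.3, 0, -2.915], [30.3, -65.3, 0, -2.915], [30.3, -65.3, 0, -2.915], [30.3, -65.3, 0, -2.915], [30.3, -65.3, 0, -2.915], [30.3, -65.3, 0, -2.915]], "claw": 0.2}}

```text
time: 1.77
ee_pos: [0.4997, -0.1407, 0.2303]
tcp_rot: [-179.9, 0.1, 15.3]
wrist_force: [0.1, -0.5, 0.8]
opening: 0.0678
grasp_force: 0.0
```

Emit:
{"method": "servo_tool", "body": {"moves": [[0, 0, 0, -0.12], [0, 0, 0, -0.24], [0, 0, 0, -0.36], [0, 0, 0, -0.405], [0, 0, 0, -0.405]]}}

```text
time: 2.18
ee_pos: [0.4996, -0.1394, 0.2309]
tcp_rot: [-180.0, 0.0, -7.5]
wrist_force: [0.3, 0.1, -0.4]
opening: 0.0684
grasp_force: 0.0
```

Run:
```python
from h import *
o=get_obs(); im=camera("wrist"); cv2.imwrite("pics/w1.png",im[:,:,::-1]); print(o["ee_pos"],o["tcp_rot"],o["q"]); np.save("w1.npy",np.r_[o["ee_pos"],o["tcp_rot"]])
```

```text
[ 0.49961483 -0.13940022  0.23091858] [-1.79994495e+02  3.98993898e-02 -7.52834002e+00] [-1.55898402e+01  7.03571402e-01  5.58882797e+00  9.49255337e+01
 -1.44644757e-04  1.71938502e+02]
```

View pics/w1.png

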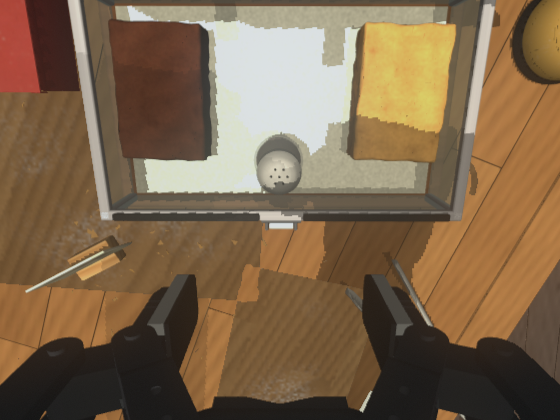

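The wrist view shows the shaker's cap centred near (279,168), the front rim's outer corners at (104,217) and (462,217), and the catch at (281,224). The front rim is level in the picture, so the yaw matches the case's.

Run:
```python
from h import *
np.set_printoptions(precision=4,suppress=True)
w=np.load("w1.npy"); o={"ee_pos":w[:3],"tcp_rot":w[3:]}
f=lambda px,z: onz(wray(px,o),z)
FL=f((104,217),.082);FR=f((462,217),.082);print(FL,FR,"len",np.linalg.norm(FL-FR),"yaw",np.degrees(np.arctan2(-(FL-FR)[0],(FL-FR)[1])))
BL=f((69,2),.082); print("BL",BL)
for z in(.095,.1,.105,.1095):print(z,f((279,168),z))
print("cap L/R",f((257,170),.095),f((301,170),.095))
y=np.radians(-7.6);ex=np.array([np.cos(y),np.sin(y)]);ey=np.array([-np.sin(y),np.cos(y)])
m=(FL+FR)[:2]/2; print("centre",m+.09*ex)
c=m+.09*ex
for n,p in [("br",(210,158)),("bl",(120,157)),("fl",(350,158)),("fr",(435,161))]:
    q=f(p,.0575)[:2]-c; print(n,q@ex,q@ey)
q=f((279,168),.103)[:2]-c; print("sh",q@ex,q@ey)
q=f((281,224),.07)[:2]-c; print("catch",q@ex,q@ey)
```

```text
[0.5009 0.0078 0.082 ] [ 0.4617 -0.2866  0.082 ] len 0.29700032270755683 yaw -7.575554412839595
BL [ 0.658  -0.0114  0.082 ]
0.095 [ 0.5247 -0.142   0.095 ]
0.1 [ 0.5256 -0.1421  0.1   ]
0.105 [ 0.5265 -0.1422  0.105 ]
0.1095 [ 0.5274 -0.1424  0.1095]
cap L/R [ 0.5254 -0.1252  0.095 ] [ 0.521  -0.1584  0.095 ]
centre [ 0.5705 -0.1513]
br -0.044865143688886625 0.062355072080613125
bl -0.044027848398325645 0.13933113167979672
fl -0.044836255934936474 -0.05747697688265741
fr -0.04739220805663737 -0.13051055077306095
sh -0.0451654674718059 0.0031547824407667244
catch -0.10027681620627255 0.0015353584654308507
```

Emit:
{"method": "servo_tool", "body": {"moves": [[1.5, -0.2, -2, 0], [2.5, -0.25, -5, 0], [2.5, -0.25, -8, 0], [2.5, -0.25, -11, 0], [2.5, -0.25, -14, 0], [2.5, -0.25, -16, 0], [2.5, -0.25, -17.3, 0], [2.5, -0.25, -17.3, 0]]}}

```text
time: 2.9
ee_pos: [0.5229, -0.1414, 0.0548]
tcp_rot: [-180.0, 0.3, -7.3]
wrist_force: [-0.5, 0.2, 1.1]
opening: 0.0684
grasp_force: 0.0
```

Emit:
{"method": "servo_tool", "body": {"moves": [[0, 0, 0, 0], [0, 0, 0, 0], [0, 0, 0, 0], [0, 0, 0, 0], [0, 0, 0, 0], [0, 0, 0, 0], [0, 0, 0, 0]], "claw": 0.65, "force": 30}}

```text
time: 3.48
ee_pos: [0.5255, -0.1421, 0.0599]
tcp_rot: [180.0, -0.1, -7.4]
wrist_force: [-0.9, 0.5, 6.5]
opening: 0.0363
grasp_force: 30.3
```

Emit:
{"method": "servo_tool", "body": {"moves": [[0, 0, 0, 0], [0, 0, 0, 0], [0, 0, 0, 0], [0, 0, -0.6, 0], [0, 0, -1.1, 0], [0, 0, -1.2, 0], [0, 0, -1.2, 0]], "claw": 0.22}}

```text
time: 4.07
ee_pos: [0.5242, -0.1418, 0.0453]
tcp_rot: [-180.0, 0.1, -7.4]
wrist_force: [-0.5, 0.1, -0.6]
opening: 0.0669
grasp_force: 0.0
```

Emit:
{"method": "servo_tool", "body": {"moves": [[0, 0, 0, 0], [0, 0, 0, 0], [0, 0, 0, 0], [0, 0, 0, 0], [0, 0, 0, 0], [0, 0, 0, 0], [0, 0, 0, 0]], "claw": 0.65, "force": 30}}

```text
time: 4.65
ee_pos: [0.525, -0.142, 0.0467]
tcp_rot: [180.0, -0.0, -7.4]
wrist_force: [0.9, -0.1, 4.4]
opening: 0.0395
grasp_force: 30.8
```

Emit:
{"method": "servo_tool", "body": {"moves": [[0, 0, 0.8, 0], [0, 0, 2, 0], [0, 0, 4, 0], [-0.3, 0, 6, 0], [-0.5, 0, 8, 0], [-0.8, 0, 10, 0], [-1, 0, 11, 0], [-1.2, -1.5, 11.5, 0], [-1.5, -4, 11.5, 0], [-2, -7, 11.5, 0], [-2.5, -10, 11.5, 0], [-3, -13, 11.5, 0], [-4, -16, 11.5, 0], [-4.5, -19, 11.5, 0], [-5, -21.5, 11.5, 0], [-5.1, -23.3, 11.5, 0], [-5.1, -23.3, 11, 0], [-5.1, -23.3, 10, 0], [-5.1, -23.3, 10, 0], [-5.1, -23.3, 10, 0]]}}

```text
time: 6.32
ee_pos: [0.4735, -0.3736, 0.1453]
tcp_rot: [-179.9, 0.1, -7.4]
wrist_force: [0.2, 0.8, -0.5]
opening: 0.0404
grasp_force: 30.4
```

Run:
```python
from h import *
im=camera("scene"); a=im[100:350,230:480,::-1]; b=camera("wrist")[:,:,::-1]
a=cv2.resize(a,(400,400)); b=cv2.resize(b,(400,300)); 
c=np.zeros((400,800,3),np.uint8);c[:,:400]=a;c[:300,400:]=b;cv2.imwrite("pics/c2.png",c); print(get_obs()["q"])
```

```text
[-3.82752210e+01  1.14968301e+01  7.96497639e+00  8.64738983e+01
  4.73995437e-03  1.49059033e+02]
```

View pics/c2.png

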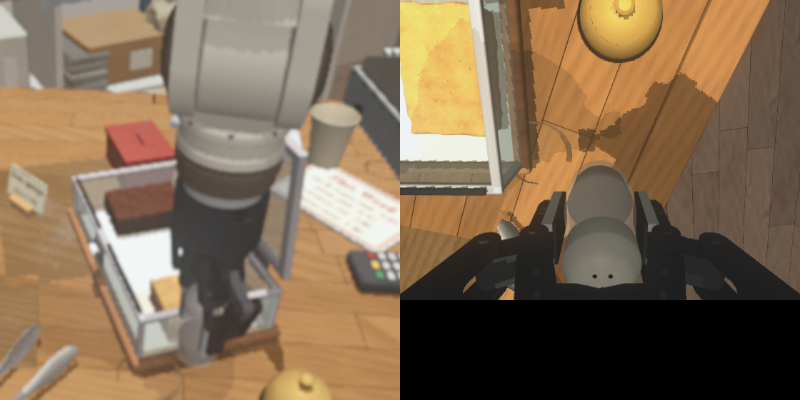

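The shaker is held upright outside the case, and the case and slices look undisturbed. The counter's edge is near, so I'll check the margin before lowering.

Run:
```python
from h import *
im=cv2.imread("pics/top0.png"); 
for r in (215,225,235): print(r,[int(v) for v in im[r,400:480:4,2]])
c=get_calibration("top"); p,_=cv2.projectPoints(np.array([[.4736,-.3754,0.],[.5,-.36,0],[.49,-.35,0]]),c["rvec"],c["tvec"],np.array([[c["fx"],0,c["cx"]],[0,c["fy"],c["cy"]],[0,0,1]]),None); print(p.reshape(-1,2))
```

```text
215 [205, 194, 198, 193, 190, 192, 188, 195, 195, 182, 192, 194, 199, 200, 193, 86, 87, 88, 87, 86]
225 [132, 198, 186, 167, 192, 192, 192, 185, 182, 207, 208, 200, 194, 197, 77, 87, 90, 88, 88, 85]
235 [193, 210, 183, 197, 193, 188, 195, 143, 203, 194, 196, 201, 179, 81, 84, 88, 90, 84, 87, 87]
[[413.27249394 228.32218806]
 [407.87305777 219.55597746]
 [404.75503134 222.81424274]]
```

Emit:
{"method": "servo_tool", "body": {"moves": [[0, 0, -2, 0], [0, 0, -4, 0], [0, 0, -6, 0], [0, 0, -8, 0], [0, 0, -9.5, 0], [0, 0, -10.5, 0], [0, 0, -11.2, 0], [0, 0, -11.5, 0], [0, 0, -11.7, 0], [0, 0, -11.8, 0], [0, 0, -11.8, 0], [0, 0, -11.8, 0]]}}

```text
time: 7.42
ee_pos: [0.4741, -0.3751, 0.0291]
tcp_rot: [180.0, -0.1, -7.4]
wrist_force: [-0.9, 1.1, -0.9]
opening: 0.04
grasp_force: 30.4
```

Emit:
{"method": "servo_tool", "body": {"moves": [[0, 0, -0.1, 0], [0, 0, -0.2, 0], [0, 0, -0.2, 0], [0, 0, -0.2, 0]]}}

```text
time: 7.75
ee_pos: [0.4741, -0.3752, 0.0272]
tcp_rot: [180.0, -0.1, -7.4]
wrist_force: [-0.9, 1.0, 5.1]
opening: 0.04
grasp_force: 31.2
```

Emit:
{"method": "servo_tool", "body": {"moves": [[0, 0, 0.1, 0], [0, 0, 0.1, 0], [0, 0, 0.1, 0], [0, 0, 0.1, 0], [0, 0, 1, 0], [0, 0, 2.5, 0], [0, 0, 5, 0], [0, 0, 8, 0], [0, 0, 11, 0], [0, 0, 14, 0]], "claw": 0.25}}

```text
time: 8.58
ee_pos: [0.4735, -0.3747, 0.1683]
tcp_rot: [180.0, -0.0, -7.4]
wrist_force: [1.3, -0.7, -0.2]
opening: 0.0637
grasp_force: 0.0
```

Run:
```python
from h import *
o=get_obs(); print(o["ee_pos"])
im=camera("wrist"); cv2.imwrite("pics/w3.png",im[::,:,::-1])
```

```text
[ 0.47347451 -0.37470839  0.1683013 ]
```

View pics/w3.png

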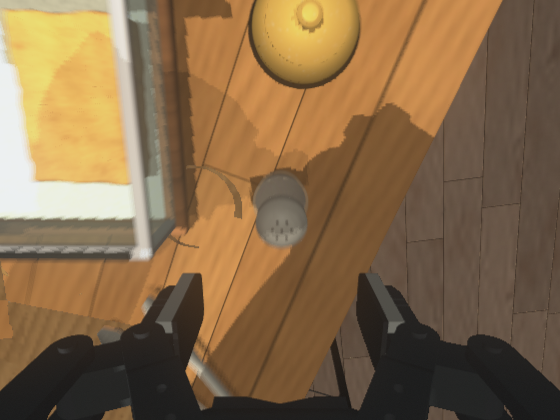

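The shaker stands upright at (280,210), clear of the case and bell. Next I'll go above the bar and turn so the fingers close across it.

Emit:
{"method": "servo_tool", "body": {"moves": [[0, 0, 3, 0.12], [0, 0, 6, 0.24], [0, 0, 9, 0.36], [0, 0, 12, 0.48], [0, 0, 15, 0.6], [0, 0, 18, 0.72], [1, 1, 20, 0.84], [3, 4, 21, 0.96], [5, 7, 21, 1.08], [7, 10, 21, 1.2], [9, 13, 21, 1.32], [11, 15, 21, 1.44], [13, 17, 21, 1.567], [15, 20, 21, 1.567], [16.4, 21.4, 21, 1.567], [16.4, 21.4, 21, 1.567], [16.4, 21.4, 21, 1.567]], "claw": 0}}

```text
time: 10.05
ee_pos: [0.6384, -0.1599, 0.3757]
tcp_rot: [-180.0, 0.0, 82.5]
wrist_force: [-0.8, 0.2, 0.3]
opening: 0.0855
grasp_force: 0.0
```

Run:
```python
from h import *
o=get_obs(); print(o["ee_pos"],o["tcp_rot"],o["q"]); np.save("w4.npy",np.r_[o["ee_pos"],o["tcp_rot"]])
w=camera("wrist")[:,:,::-1]; s=camera("scene")[:,:,::-1]; cv2.imwrite("pics/w4.png",w); cv2.imwrite("pics/s4.png",s)
c=np.zeros((420,800,3),np.uint8); c[:,:480]=w[:,40:520]; c[:,480:]=cv2.resize(s[60:270,280:440],(320,420)); cv2.imwrite("pics/c4.png",c)
```

```text
[ 0.63843259 -0.15992956  0.37565406] [-1.79952270e+02  2.64588853e-03  8.24931521e+01] [-1.40598916e+01  3.29407466e+01  6.31707037e+01  1.20277073e+02
 -8.07569274e-03  8.34469607e+01]
```

View pics/c4.png

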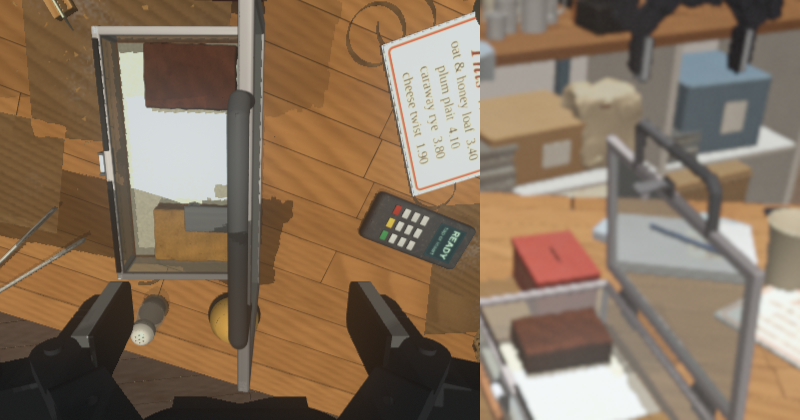

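The bar runs in the wrist picture from about (281,95) to (278,345), centred between the open fingers, and the shaker still stands.

Run:
```python
from h import *
np.set_printoptions(precision=4,suppress=True)
w=np.load("w4.npy"); o={"ee_pos":w[:3],"tcp_rot":w[3:]}
H=np.array([.6582,-.1629]);ex=np.array([.9913,-.1319])
for z in (.305,.312,.319,.325):
    a=onz(wray((281,97),o),z);b=onz(wray((278,344),o),z);m=(a+b)/2
    print(z,m,np.linalg.norm(a-b),"width",np.linalg.norm(onz(wray((270,230),o),z)-onz(wray((291,230),o),z)),"r",np.hypot((m[:2]-H)@ex,z-.09),(m[:2]-H)@ex)
```

```text
0.305 [ 0.6368 -0.162   0.305 ] 0.15995955899466274 width 0.012873747051887381 r 0.21605862749760146 -0.021361894020599067
0.312 [ 0.6371 -0.1594  0.312 ] 0.15470456003863783 width 0.01245081810820319 r 0.2230232595848166 -0.02133950130243193
0.319 [ 0.6375 -0.1569  0.319 ] 0.14944956108261295 width 0.012027889164519004 r 0.22999004134612727 -0.021317108584264565
0.325 [ 0.6378 -0.1547  0.325 ] 0.144945276263163 width 0.01166537864136119 r 0.23596313520532936 -0.021297914825835432
```

Emit:
{"method": "servo_tool", "body": {"moves": [[0, 0, -1.5, 0], [-0.1, 0, -3, 0], [-0.1, 0, -4.5, 0], [-0.1, 0, -6, 0], [-0.1, 0, -7, 0], [-0.1, 0, -7.6, 0], [-0.1, 0, -7.6, 0]]}}

```text
time: 10.73
ee_pos: [0.6357, -0.1617, 0.2998]
tcp_rot: [-179.9, -0.0, 82.3]
wrist_force: [-0.1, -0.6, 0.2]
opening: 0.0851
grasp_force: 0.0
```

Emit:
{"method": "servo_tool", "body": {"moves": [[0, 0, 0, 0], [0, 0, 0, 0], [0, 0, 0, 0], [0, 0, 0, 0], [0, 0, 0, 0], [0, 0, 0, 0], [0, 0, 0, 0], [0, 0, 0, 0], [0, 0, 0, 0]], "claw": 1, "force": 40}}

```text
time: 11.48
ee_pos: [0.6369, -0.1609, 0.3005]
tcp_rot: [180.0, 0.0, 82.4]
wrist_force: [0.2, -0.0, 2.0]
opening: 0.0104
grasp_force: 39.0
```

Run:
```python
import numpy as np
t0=1.478
for A,B in((1.478,1.05),(1.05,.6),(.6,.25),(.25,.08)):
    th=np.linspace(A,B,19)[1:]
    s=-23*(np.cos(th)-np.cos(A)); z=23*(np.sin(th)-np.sin(A))
    print([[round(x*.9913,2),round(-x*.1319,2),round(y,2),0] for x,y in zip(s,z)])
```

```text
[[np.float64(-0.54), np.float64(0.07), np.float64(-0.06), 0], [np.float64(-1.08), np.float64(0.14), np.float64(-0.13), 0], [np.float64(-1.61), np.float64(0.21), np.float64(-0.21), 0], [np.float64(-2.15), np.float64(0.29), np.float64(-0.31), 0], [np.float64(-2.68), np.float64(0.36), np.float64(-0.41), 0], [np.float64(-3.21), np.float64(0.43), np.float64(-0.54), 0], [np.float64(-3.73), np.float64(0.5), np.float64(-0.67), 0], [np.float64(-4.25), np.float64(0.57), np.float64(-0.82), 0], [np.float64(-4.77), np.float64(0.64), np.float64(-0.98), 0], [np.float64(-5.29), np.float64(0.7), np.float64(-1.15), 0], [np.float64(-5.8), np.float64(0.77), np.float64(-1.33), 0], [np.float64(-6.3), np.float64(0.84), np.float64(-1.53), 0], [np.float64(-6.81), np.float64(0.91), np.float64(-1.73), 0], [np.float64(-7.3), np.float64(0.97), np.float64(-1.95), 0], [np.float64(-7.79), np.float64(1.04), np.float64(-2.19), 0], [np.float64(-8.28), np.float64(1.1), np.float64(-2.43), 0], [np.float64(-8.76), np.float64(1.17), np.float64(-2.68), 0], [np.float64(-9.23), np.float64(1.23), np.float64(-2.95), 0]]
[[np.fl
[... 2568 characters left out ...]
at64(0.04), np.float64(-1.48), 0], [np.float64(-0.36), np.float64(0.05), np.float64(-1.7), 0], [np.float64(-0.4), np.float64(0.05), np.float64(-1.91), 0], [np.float64(-0.43), np.float64(0.06), np.float64(-2.13), 0], [np.float64(-0.47), np.float64(0.06), np.float64(-2.34), 0], [np.float64(-0.5), np.float64(0.07), np.float64(-2.56), 0], [np.float64(-0.52), np.float64(0.07), np.float64(-2.77), 0], [np.float64(-0.55), np.float64(0.07), np.float64(-2.99), 0], [np.float64(-0.58), np.float64(0.08), np.float64(-3.2), 0], [np.float64(-0.6), np.float64(0.08), np.float64(-3.42), 0], [np.float64(-0.62), np.float64(0.08), np.float64(-3.64), 0], [np.float64(-0.64), np.float64(0.08), np.float64(-3.85), 0]]
```

Emit:
{"method": "servo_tool", "body": {"moves": [[-0.54, 0.07, -0.06, 0], [-1.08, 0.14, -0.13, 0], [-1.61, 0.21, -0.21, 0], [-2.15, 0.29, -0.31, 0], [-2.68, 0.36, -0.41, 0], [-3.21, 0.43, -0.54, 0], [-3.73, 0.5, -0.67, 0], [-4.25, 0.57, -0.82, 0], [-4.77, 0.64, -0.98, 0]]}}

```text
time: 12.23
ee_pos: [0.5884, -0.1544, 0.2904]
tcp_rot: [180.0, -0.0, 82.4]
wrist_force: [0.8, 0.5, 5.4]
opening: 0.0108
grasp_force: 41.0
```

Emit:
{"method": "servo_tool", "body": {"moves": [[-0.52, 0.06, -0.17, 0], [-1.03, 0.13, -0.35, 0], [-1.53, 0.2, -0.55, 0], [-2.04, 0.27, -0.75, 0], [-2.53, 0.33, -0.97, 0], [-3.02, 0.4, -1.21, 0], [-3.51, 0.46, -1.45, 0], [-3.99, 0.53, -1.7, 0], [-4.46, 0.59, -1.97, 0]]}}

```text
time: 12.98
ee_pos: [0.5439, -0.1485, 0.2705]
tcp_rot: [-180.0, -0.0, 82.4]
wrist_force: [1.2, 2.1, 3.0]
opening: 0.0109
grasp_force: 40.8
```

Emit:
{"method": "servo_tool", "body": {"moves": [[-0.49, 0.07, -0.29, 0], [-0.97, 0.13, -0.6, 0], [-1.45, 0.19, -0.91, 0], [-1.92, 0.26, -1.24, 0], [-2.38, 0.32, -1.58, 0], [-2.83, 0.38, -1.93, 0], [-3.27, 0.44, -2.3, 0], [-3.7, 0.49, -2.67, 0], [-4.13, 0.55, -3.06, 0], [-4.54, 0.6, -3.45, 0], [-4.94, 0.66, -3.86, 0], [-5.34, 0.71, -4.27, 0], [-5.72, 0.76, -4.7, 0], [-6.09, 0.81, -5.13, 0], [-6.46, 0.86, -5.58, 0], [-6.81, 0.91, -6.03, 0], [-7.15, 0.95, -6.49, 0], [-7.47, 0.99, -6.96, 0]]}}

```text
time: 14.48
ee_pos: [0.4694, -0.1387, 0.2006]
tcp_rot: [-180.0, 0.0, 82.4]
wrist_force: [-0.9, 1.5, 0.9]
opening: 0.0108
grasp_force: 40.7
```

Emit:
{"method": "servo_tool", "body": {"moves": [[-0.25, 0.03, -0.37, 0], [-0.49, 0.06, -0.75, 0], [-0.72, 0.1, -1.13, 0], [-0.94, 0.13, -1.51, 0], [-1.16, 0.15, -1.9, 0], [-1.37, 0.18, -2.3, 0], [-1.57, 0.21, -2.7, 0], [-1.77, 0.24, -3.1, 0], [-1.95, 0.26, -3.5, 0], [-2.13, 0.28, -3.91, 0], [-2.3, 0.31, -4.33, 0], [-2.47, 0.33, -4.74, 0], [-2.62, 0.35, -5.16, 0], [-2.77, 0.37, -5.58, 0], [-2.91, 0.39, -6.01, 0], [-3.04, 0.4, -6.43, 0], [-3.16, 0.42, -6.86, 0], [-3.27, 0.44, -7.3, 0]]}}

```text
time: 15.98
ee_pos: [0.4369, -0.1343, 0.1277]
tcp_rot: [-180.0, 0.0, 82.4]
wrist_force: [-0.3, -0.8, -1.3]
opening: 0.0102
grasp_force: 40.4
```

Emit:
{"method": "servo_tool", "body": {"moves": [[-0.05, 0.01, -0.21, 0], [-0.1, 0.01, -0.42, 0], [-0.15, 0.02, -0.63, 0], [-0.2, 0.03, -0.85, 0], [-0.24, 0.03, -1.06, 0], [-0.28, 0.04, -1.27, 0], [-0.32, 0.04, -1.48, 0], [-0.36, 0.05, -1.7, 0], [-0.4, 0.05, -1.91, 0], [-0.43, 0.06, -2.13, 0], [-0.47, 0.06, -2.34, 0], [-0.5, 0.07, -2.56, 0], [-0.52, 0.07, -2.77, 0], [-0.55, 0.07, -2.99, 0], [-0.58, 0.08, -3.2, 0], [-0.6, 0.08, -3.42, 0], [-0.6, 0.08, -3.42, 0]]}}

```text
time: 17.4
ee_pos: [0.431, -0.1335, 0.0934]
tcp_rot: [-180.0, -0.0, 82.4]
wrist_force: [2.4, -2.1, -5.0]
opening: 0.0107
grasp_force: 40.2
```

Emit:
{"method": "servo_tool", "body": {"moves": [[0, 0, -0.15, 0], [-0.02, 0, -0.3, 0], [-0.03, 0, -0.45, 0], [-0.05, 0, -0.6, 0], [-0.05, 0.01, -0.7, 0], [-0.06, 0.01, -0.8, 0], [-0.07, 0.01, -0.85, 0], [-0.07, 0.01, -0.85, 0]]}}

```text
time: 18.07
ee_pos: [0.4303, -0.1334, 0.0853]
tcp_rot: [-180.0, 0.0, 82.4]
wrist_force: [-0.5, -2.0, -3.4]
opening: 0.0106
grasp_force: 40.1
```

Emit:
{"method": "servo_tool", "body": {"moves": [[0, 0, -0.05, 0], [0, 0, -0.1, 0], [0, 0, -0.15, 0], [0, 0, -0.2, 0], [0, 0, -0.2, 0], [0, 0, -0.2, 0]]}}

```text
time: 18.57
ee_pos: [0.4303, -0.1334, 0.0843]
tcp_rot: [180.0, 0.0, 82.4]
wrist_force: [-2.8, -0.1, 6.7]
opening: 0.0103
grasp_force: 41.1
```

Emit:
{"method": "servo_tool", "body": {"moves": [[0, 0, 0.1, 0], [0, 0, 0.1, 0], [0, 0, 0.1, 0]]}}

```text
time: 18.82
ee_pos: [0.4303, -0.1334, 0.0846]
tcp_rot: [180.0, 0.0, 82.4]
wrist_force: [-1.9, -0.8, 1.6]
opening: 0.0104
grasp_force: 40.6
```

Emit:
{"method": "servo_tool", "body": {"moves": [[0, 0, 0, 0], [0, 0, 0, 0], [0, 0, 0, 0], [0, 0, 0, 0], [0, 0, 0, 0], [0, 0, 0, 0]], "claw": 0.62}}

```text
time: 19.32
ee_pos: [0.4303, -0.1334, 0.0844]
tcp_rot: [-180.0, -0.0, 82.4]
wrist_force: [-0.8, -0.4, 0.4]
opening: 0.0324
grasp_force: 0.0
```

Emit:
{"method": "servo_tool", "body": {"moves": [[0, 0, 1.5, 0], [0, 0, 3.5, 0], [0, 0, 6, 0], [0, 0, 8, 0.12], [1, -0.1, 8, 0.24], [2, -0.3, 8, 0.36], [3, -0.4, 8, 0.48], [4, -0.5, 8, 0.6], [5, -0.7, 8, 0.72], [5.2, -0.7, 8, 0.84], [5.2, -0.7, 8, 0.96], [5.2, -0.7, 8, 1.08], [5.2, -0.7, 8, 1.2], [5.2, -0.7, 8, 1.32], [5.2, -0.7, 7, 1.44], [5.2, -0.7, 6, 1.57], [5.2, -0.7, 5, 1.57], [5.2, -0.7, 5, 1.57]]}}

```text
time: 20.82
ee_pos: [0.4815, -0.1401, 0.1324]
tcp_rot: [180.0, -0.2, 172.1]
wrist_force: [-0.3, -0.0, 0.4]
opening: 0.0327
grasp_force: 0.0
```

Emit:
{"method": "servo_tool", "body": {"moves": [[0, 0, 0, 0], [0, 0, 0, 0], [0, 0, 0, 0], [0, 0, 0, 0], [0, 0, 0, 0], [0, 0, 0, 0]], "claw": 1}}

```text
time: 21.32
ee_pos: [0.4825, -0.1404, 0.1347]
tcp_rot: [-180.0, 0.0, 172.3]
wrist_force: [0.5, 0.6, 0.7]
opening: 0.0002
grasp_force: 0.0
```

Run:
```python
from h import *
o=get_obs(); print(o["ee_pos"],o["tcp_rot"],o["wrist_force"],o["q"])
s=camera("scene")[:,:,::-1]; t=camera("top")[:,:,::-1]
c=np.zeros((480,800,3),np.uint8); c[:,:400]=cv2.resize(s[130:370,250:450],(400,480)); c[:480,400:]=cv2.resize(t[130:274,280:400+0],(400,480)); cv2.imwrite("pics/c5.png",c)
```

```text
[ 0.48245505 -0.14043138  0.13474942] [-1.79996707e+02  2.29795372e-02  1.72307364e+02] [0.50046828 0.5859634  0.74341767] [-1.62291300e+01 -2.38937117e+00 -8.09816581e+00  8.42679916e+01
  1.54625582e-04 -8.53649337e+00]
```

View pics/c5.png

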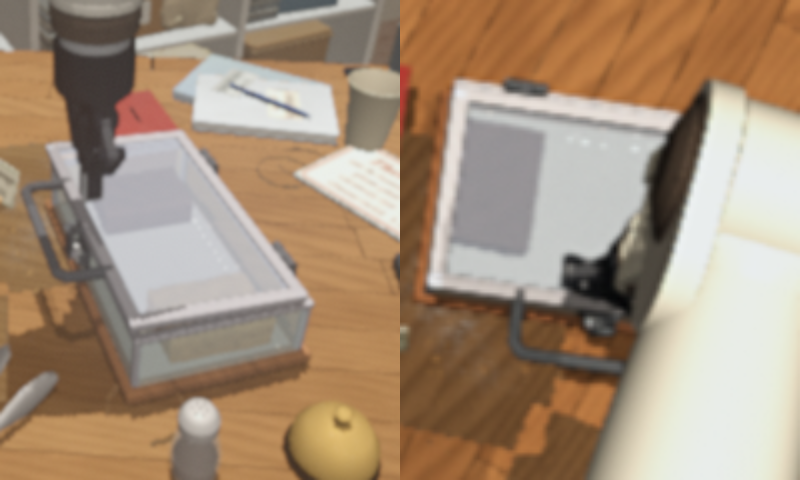

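The lid rests ajar on the catch, the shaker and bell are undisturbed, and the shut fingers are above the lid's front bar. Now I'll press down slowly.

Emit:
{"method": "servo_tool", "body": {"moves": [[0, 0, -0.7, 0], [0, 0, -1.4, 0], [0, 0, -2, 0], [0, 0, -2.4, 0], [0, 0, -2.6, 0], [0, 0, -2.7, 0], [0, 0, -2.8, 0], [0, 0, -2.9, 0], [0, 0, -2.9, 0], [0, 0, -2.9, 0]]}}

```text
time: 22.25
ee_pos: [0.4824, -0.1404, 0.1057]
tcp_rot: [-180.0, 0.0, 172.3]
wrist_force: [0.6, 0.4, 0.2]
opening: 0.0004
grasp_force: 0.0
```

Emit:
{"method": "servo_tool", "body": {"moves": [[0, 0, -0.05, 0], [0, 0, -0.1, 0], [0, 0, -0.15, 0], [0, 0, -0.2, 0], [0, 0, -0.25, 0], [0, 0, -0.3, 0], [0, 0, -0.3, 0]]}}

```text
time: 22.83
ee_pos: [0.4825, -0.1405, 0.1046]
tcp_rot: [-180.0, 0.1, 172.3]
wrist_force: [-6.1, 1.5, 16.6]
opening: -0.0
grasp_force: 7.9
```

Emit:
{"method": "servo_tool", "body": {"moves": [[0, 0, -0.04, 0], [0, 0, -0.08, 0], [0, 0, -0.12, 0], [0, 0, -0.16, 0], [0, 0, -0.2, 0], [0, 0, -0.2, 0]]}}

```text
time: 23.33
ee_pos: [0.4822, -0.1404, 0.1017]
tcp_rot: [-180.0, 0.0, 172.3]
wrist_force: [-4.7, 1.2, 11.5]
opening: 0.0003
grasp_force: 4.8
```

Emit:
{"method": "servo_tool", "body": {"moves": [[0, 0, -0.04, 0], [0, 0, -0.08, 0], [0, 0, -0.12, 0], [0, 0, -0.16, 0], [0, 0, -0.2, 0], [0, 0, -0.2, 0]]}}

```text
time: 23.83
ee_pos: [0.4821, -0.1404, 0.0988]
tcp_rot: [-180.0, -0.0, 172.3]
wrist_force: [-3.8, 0.7, 3.8]
opening: 0.0002
grasp_force: 2.1
```

Emit:
{"method": "servo_tool", "body": {"moves": [[0, 0, -0.03, 0], [0, 0, -0.06, 0], [0, 0, -0.09, 0], [0, 0, -0.12, 0], [0, 0, -0.15, 0], [0, 0, -0.15, 0]]}}

```text
time: 24.33
ee_pos: [0.4823, -0.1404, 0.0975]
tcp_rot: [-180.0, 0.0, 172.3]
wrist_force: [-3.7, 1.1, 7.4]
opening: 0.0002
grasp_force: 3.9
```

Emit:
{"method": "servo_tool", "body": {"moves": [[0, 0, -0.02, 0], [0, 0, -0.04, 0], [0, 0, -0.06, 0], [0, 0, -0.08, 0], [0, 0, -0.08, 0]]}}

```text
time: 24.75
ee_pos: [0.4824, -0.1404, 0.0974]
tcp_rot: [-180.0, 0.1, 172.3]
wrist_force: [-6.4, 0.7, 13.8]
opening: 0.0002
grasp_force: 6.9
```

Emit:
{"method": "servo_tool", "body": {"moves": [[0, 0, -0.02, 0], [0, 0, -0.02, 0], [0, 0, -0.02, 0], [0, 0, -0.02, 0], [0, 0, -0.02, 0], [0, 0, -0.02, 0]]}}

```text
time: 25.25
ee_pos: [0.4824, -0.1404, 0.0975]
tcp_rot: [-180.0, 0.1, 172.3]
wrist_force: [-6.6, 1.2, 15.3]
opening: 0.0004
grasp_force: 7.6
```

Emit:
{"method": "servo_tool", "body": {"moves": [[0, 0, 0, 0], [0, 0, 0, 0], [0, 0, 0, 0], [0, 0, 0, 0], [0, 0, 0, 0], [0, 0, 0, 0], [0, 0, 0, 0], [0, 0, 0, 0], [0, 0, 0, 0], [0, 0, 0, 0], [0, 0, 0, 0], [0, 0, 0, 0], [0, 0, 0, 0], [0, 0, 0, 0], [0, 0, 0, 0], [0, 0, 0, 0], [0, 0, 0, 0], [0, 0, 0, 0], [0, 0, 0, 0], [0, 0, 0, 0]]}}

```text
time: 26.92
ee_pos: [0.4823, -0.1404, 0.0974]
tcp_rot: [-180.0, 0.1, 172.3]
wrist_force: [-7.0, 2.7, 15.4]
opening: -0.0002
grasp_force: 7.6
```

Emit:
{"method": "servo_tool", "body": {"moves": [[0, 0, 0, 0], [0, 0, 0, 0], [0, 0, 0, 0], [0, 0, 0, 0], [0, 0, 0, 0], [0, 0, 0, 0], [0, 0, 0, 0], [0, 0, 0, 0], [0, 0, 0, 0], [0, 0, 0, 0]]}}

```text
time: 27.75
ee_pos: [0.4824, -0.1404, 0.0975]
tcp_rot: [-180.0, 0.1, 172.3]
wrist_force: [-7.5, 2.0, 15.4]
opening: -0.0
grasp_force: 7.6
```

Emit:
{"method": "servo_tool", "body": {"moves": [[0, 0, 0.05, 0], [0, 0, 0.1, 0], [0, 0, 0.15, 0], [0, 0, 0.2, 0], [0, 0, 0.25, 0], [0, 0, 0.3, 0], [0, 0, 0.3, 0], [0, 0, 0.3, 0]]}}

```text
time: 28.42
ee_pos: [0.4824, -0.1404, 0.0988]
tcp_rot: [180.0, -0.0, 172.3]
wrist_force: [-0.7, 0.1, -0.2]
opening: -0.0004
grasp_force: 0.0
```

Emit:
{"method": "servo_tool", "body": {"moves": [[0, 0, 1, 0], [0, 0, 3, 0], [0, 0, 6, 0], [0, 0, 9, 0], [0, 0, 12, 0], [0, 0, 15, 0], [-2, 2, 17, 0], [-4, 5, 17, 0], [-6, 8, 17, 0], [-8, 11, 17, 0], [-10, 14, 17, 0], [-12, 18, 17, 0], [-14, 22, 17, 0], [-15, 26, 17, 0], [-15, 28, 17, 0], [-15, 28, 17, 0], [-15, 28, 17, 0]]}}

```text
time: 29.83
ee_pos: [0.3319, 0.1405, 0.2696]
tcp_rot: [180.0, 0.0, 172.5]
wrist_force: [-0.5, -0.6, 1.2]
opening: 0.0003
grasp_force: 0.0
```

Run:
```python
from h import *
s=camera("scene")[:,:,::-1]; t=camera("top")[:,:,::-1]
c=np.zeros((480,800,3),np.uint8); c[:,:400]=cv2.resize(s[130:370,250:450],(400,480)); c[:480,400:]=cv2.resize(t[130:274,280:440],(400,360)) if 0 else cv2.resize(t[125:293,285:425],(400,480)); cv2.imwrite("pics/c6.png",c)
```

```text
(no output)
```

View pics/c6.png

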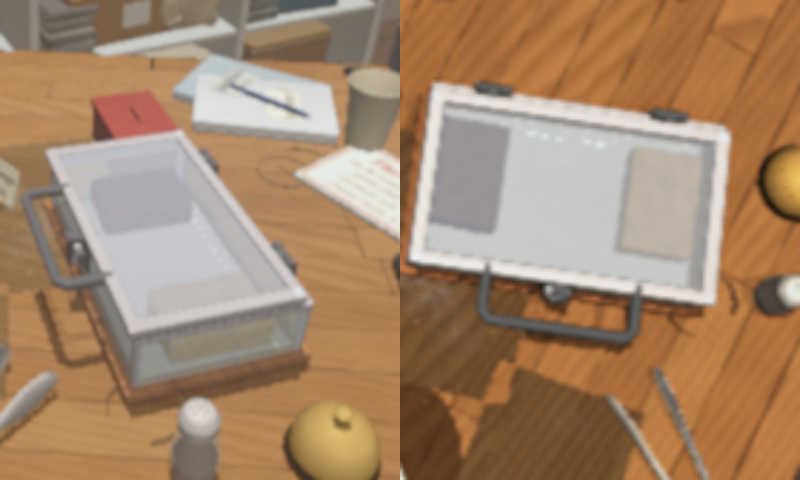

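The lid lies level and shut, the shaker stands upright beside the case, and the slices and the other things are in place.

```bash
python3 -c "
from workcell import *
print(job_done())"
```

```text
the job is handed in; nothing more can be done
None
```

The job is handed in: the shaker stands upright on the counter to the right of the case, and the lid is shut under its catch after a hold of about 15 N for 2.5 s. It stayed down when I backed off, and the last pictures show the slices and the things round the case in place.

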